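Secure a wafer carrier in its transit cradle

ROBOT

A 6-joint arm with a two-finger parallel gripper is mounted at the origin on the work surface. World frame = base frame: x ahead of the robot, y to its left, z up, the work surface at z = 0. Lengths are in mm, angles in degrees, forces in N, time in s.
With the tool pointing down it reaches from about 350 to 925 mm from the base axis. Payload 6.4 kg.
Tool frame: the origin (TCP) lies between the finger pads; the fingertips stand 11 mm ahead of it and the grasp point (between the pads) lies 8 mm behind it; z points along the fingers, y is the line along which they close (so a half turn about z gives the same grasp; the last joint's range is limited). The gripper opens to 94 mm and grips with 3 to 60 N. Pads are 16 mm wide; open, the fingers measure 119 mm over their backs; the gripper's body (75 mm by 177 mm) begins 78 mm behind the grasp point.
Start: joints at [-73.917, 14.043, 89.255, -0, 76.702, -9.975], TCP at [285.54, -583.936, 216.455] pointing down, gripper open.
Joint ranges: [-179.41, 179.41], [-58.25, 129.5], [7.25, 145.43], [-54.29, 234.29], [11.92, 165.04], [-157.13, 157.13]. Speed limits (degrees/s): [147.25, 147.25, 180, 180, 180, 180].

INTERFACE

Orientations are given as a 3x3 rotation matrix whose columns are the frame's x, y, z axes.
In Python, from workcell import read_state, capture, hand_in, look_for, spot_point gives the robot as it stands.
- The arm moves only by the tool drive_tool, never from a script. Its argument "motion" is text: rows parted by semicolons, each of 7 numbers parted by spaces: the closure, from -1 (fully open) to 1 (shut), so that 0 is half open, then the shift along the tool's x, y, z in mm, then the turn, a rotation vector about the tool's x, y, z in degrees. A call has 1 to 8 rows; each row is the pose to reach, as a shift and turn from the pose commanded when the call began, along the tool's axes at that moment; what a row does not reach only later rows make up. A row lasts 1/12 s, in which the tool goes at most 41.7 mm and 7.16 degrees, less where a joint would pass 70% of its speed; a pose out of reach is approached as far as the arm can. A call with a gripper value outside its range is refused whole. The fingers move at their own pace and stop on an object; "newtons" is the grip in N (left out, the last holds). Time passes only in rows, so rows that repeat a pose let the fingers close. It gives the time, the measured TCP pose, the force, the opening and the grip force at its end, in the units of the state.
- read_state(): the state, without advancing time (a new reading comes with each control period).
- capture(name): name is "scene" or "top"; returns a dict with "color" (480x640x3 uint8, red, green, blue), "K" (3x3 intrinsics, pixels), "k1" (the pictures are not rectified: a ray, as slopes to the right and down, at radius r is drawn at 1 + k1 r^2 times it, then the intrinsics apply), "world_to_cam" (4x4, takes a point from world to camera coordinates). Camera axes: x right, y down, z forward; pixel columns grow to the right and rows downward; lengths in mm; the calibration is good to about 2 mm. A picture is of the moment at which its call begins. There is no depth.
- hand_in(): hands the job in; it is judged then, once.
Trained networks look in the newest picture that a camera, given by its name, has taken for a name from the list of things; names that differ only in an ending like _2 or _b are one class to them, and where a whole thing is asked for, a point or a joint stands for the part that bears it (a point fixed in the world has none). Each returns a list of dicts, best first, with "conf" (0 to 1); they miss things now and then, are a little off and sometimes report something else, mostly with a low value. They report only what shows in the picture. A call takes as long as a camera call.
- look_for(label, camera): "xy" ([column, row] in pixels, amid what is visible of it).
- spot_point(label, camera): "xy" ([column, row] in pixels: a listed point, or the origin of a listed thing).
The state is a dict: "clock": time; "joint_pos": joint angles; "dq": joint speeds; "effort": joint torques, N m; "ee_pos": TCP position; "tcp_rot": TCP orientation; "wrist_force": force on the tool from outside, world axes, zero at the start; "moment": the same for the moment, N m; "grip_width": finger opening in mm; "grip_force": force on a finger pad.
Only numpy, scipy, OpenCV 4.12 (cv2) and the standard library are available. Lean on these libraries where they do the work, as an engineer would, in place of code of your own. Each camera call takes 0.05 s, during which the arm holds its last target. There are 200 camera calls.

TASK

Get the white wafer carrier ready for transport: push it fully home in the aluminium cradle, then move the blue retaining bar from its ledge across to the far support so that it bridges the carrier and meets the red end stop, then swing the orange gate fully shut behind the bar. Last, turn the shock meter's red knob back to its zero stop (green mark). Leave everything else on the bench, the blue lamp control's knob included, as it is.

Things in the scene. Friction and masses are not known exactly. Their poses are not given: they have to be found in the camera images.
- cradle: Fixed aluminium cradle. Origin: on the bench under the centre of the carrier's home place. Its frame, mm: dark base plate 10 thick, x -115..55 for y -90..45, x -60..30 for y 45..205. Carrier slides in along +x. The bar runs along y, centred on x 0, from a ledge (y 42..200, floor z 70, side walls 34 apart, tops z 78) over an 84 gap to the far support.
- rest (a point): Point on the cradle's base plate (z 10 mm) where the carrier's origin is when fully home, against the yellow back stop (face 45 mm beyond this point in +x, top z 38). Two rails 76 apart (tops z 22) guide the carrier. Axes as the cradle's.
- far_seat (a point): Middle of the far support's floor: cradle (0, -63, 69) mm. The support spans y -84..-42, has a flared mouth, walls 37 apart (tops z 80) and a red end stop (face y -80, top z 89). Axes as the cradle's.
- carrier: White plastic wafer carrier, loose, 90 (x) x 70 (y) x 70 high: upright wafers between two flat end plates (8 thick, full height; side walls 50 high, wafer tops at 56). Origin: centre of its underside. Starts between the rails, 36 to 58 mm short of home towards cradle -x, its rear plate in the bar's way. 0.25 kg.
- bar: Blue retaining bar, loose, 30 (x) x 200 (y) x 12 thick, with a red upright lug at its +y end (24 in x, y 84..100, top 42 above the underside). Origin: centre of its underside. Starts in the ledge's channel, origin at cradle y 145..175 mm; at the end stop its origin is at y 20, the lug's back face at y 120. 0.2 kg.
- gate (a joint): Orange gate arm, 85 long, 14 wide, z 82..94 mm, on an upright pivot at the ledge's -x side. 0 = open (arm points 2.2 rad anticlockwise of cradle +x, from above), grows clockwise to 2.2 = fully shut at its stop (arm along +x, across the channel, 5 mm behind the lug). Stays where left; cannot shut if the bar is not home.
- gate_pivot (a point): Point on the gate's pivot axis at the arm's mid height: cradle (-40, 132, 88) mm. Axes as the cradle's.
- gate_post (a point): Centre of the top of the black post near the gate's tip, 78 mm from the pivot axis; post 16 diameter, standing 31 above the arm (z 94..125 mm). Moves with the gate.
- meter: Fixed grey shock meter, 90 x 90 x 50 high box with a white round dial on top (its face at z 53) and a red knob. Origin: centre of its underside. At zero the knob's grip lies along the meter's x and its pointer towards the meter's -x, at the green mark.
- peak (a joint): Angle of the meter's knob with the peak pointer, rad: 0 at the zero stop, growing clockwise seen from above (to 2.0); turn it anticlockwise to reset. Friction about 0.03 N m.
- peak_grip (a point): On the knob's axis at mid height of its grip, z 75 mm. The grip is a red bar 44 long, 12 wide, z 59..85 mm; this point turns with it, x along the bar.
- lamp: Fixed blue lamp control, 90 x 80 x 45 high, with a round black knob (38 wide, 24 high) on top. Not part of the job. Origin: centre of its underside.
- lamp_knob (a joint): Angle of the lamp control's black knob, 0 at the start; must be left.
- spare_carrier: Bystander: loose empty blue wafer carrier, 90 x 70 x 70 high. Origin: centre of its underside.
- sample_box_a: Bystander: loose orange sample box with clear lid, 57 x 82 x 34 high. Origin: centre of its underside.
- sample_box_b: Bystander: another such box.
- dish: Bystander: loose clear dish with a wafer, 95 diameter, 16 high. Origin: centre of its underside.
- driver: Bystander: loose yellow screwdriver, 180 long, lying along its x.
- wash: Bystander: loose white wash bottle, 60 diameter, 120 high. Origin: centre of its underside.

How it is judged:
By the outcome, as a careful person would: the job done as asked, in the order asked, and still so for the second after the job is handed in, with the robot touching nothing.
It also fails if it takes over 72 s, if anything falls off the work surface, if the arm or the gripper's body presses on something with over 40 N, if the wrist force passes 120 N, or if a joint passes its speed limit or range.

## Working session

There is one attempt and no reset: what is moved stays moved. The work goes in short steps, Python scripts to look and compute and a tool call to move; the robot and the scene stay as the last step left them, time stands still between calls to the robot, and variables do not carry over. Pictures are saved under pics/ and viewed, at most 10 in all, crops included, and the job is handed in when it is done.

Besides the shell and the picture viewer there is one more tool, called as name(argument=value, ...) on one line, values as JSON. drive_tool: Moves the arm, as the interface text tells. Its arguments: {"type":"object","properties":{"motion":{"type":"string"},"newtons":{"type":"number"}},"required":["motion"]}

```bash
mkdir -p pics; cat > h.py <<'E'
import numpy as np, cv2
from workcell import *
def cap(n):
    c=capture(n); c['K']=np.array(c['K']); c['T']=np.array(c['world_to_cam']); return c
def ray(c,uv):
    d=np.array([c['k1'],0,0,0,0],float)
    p=cv2.undistortPoints(np.array([[uv]],float),c['K'],d)[0,0]
    R=c['T'][:3,:3];t=c['T'][:3,3]
    return -R.T@t, R.T@np.array([p[0],p[1],1.])
def atz(c,uv,z):
    o,d=ray(c,uv); return o+d*(z-o[2])/d[2]
def proj(c,P):
    P=np.atleast_2d(np.array(P,float))
    r,_=cv2.Rodrigues(c['T'][:3,:3])
    return cv2.projectPoints(P,r,c['T'][:3,3],c['K'],np.array([c['k1'],0,0,0,0],float))[0][:,0]
E
python3 - <<'E'
from h import *
for n in ('scene','top'):
    c=cap(n); cv2.imwrite(f'pics/{n}0.png',c['color'][...,::-1])
    print(n,c['k1'],ray(c,(320,240)))
    for l,z in (('cradle',0),('rest',10),('far_seat',69),('carrier',10),('bar',70),('gate_pivot',88),('gate_post',125),('meter',0),('peak_grip',75),('lamp',0)):
        for r in spot_point(l,n)[:2]: print(l,np.round(r['xy'],1),round(r['conf'],2),np.round(atz(c,r['xy'],z),1))
E
```

```text
scene -0.1280171544620159 (array([1143.38878489,  338.43493298,  812.05734372]), array([-0.61906424, -0.32593241, -0.7146285 ]))
cradle [282.1 268.8] 0.73 [560.4 -67.    0. ]
cradle [381.3 245.9] 0.32 [391.7 107.4   0. ]
rest [285.4 268. ] 0.66 [562.2 -56.6  10. ]
far_seat [258.8 236.9] 0.81 [ 552.4 -126.6   69. ]
far_seat [200.4 305.7] 0.57 [ 766.  -127.8   69. ]
carrier [296.8 252.7] 0.87 [509.5 -56.6  10. ]
bar [346.6 272.3] 0.97 [558.8  91.8  70. ]
gate_pivot [344.5 250.2] 0.94 [519.7  68.   88. ]
gate_pivot [284.4 265.7] 0.24 [614.2 -23.1  88. ]
gate_post [383.5 243.3] 0.65 [498.6 144.2 125. ]
meter [210.4 208.9] 0.69 [ 467.4 -338.4    0. ]
peak_grip [397.5 249.3] 0.47 [454.8 163.8  75. ]
lamp [179.7 249.8] 0.86 [ 620.2 -317.3    0. ]
top 0.009878299159035342 (array([ 499.27490566,   25.81744702, 1145.49908151]), array([ 0.06237797, -0.01706714, -0.99793391]))
cradle [353.3 243.9] 0.6 [563.6 -65.7   0. ]
rest [353.2 246.7] 0.9 [557.  -64.7  10. ]
rest [352.1 245.8] 0.45 [558.9 -62.3  10. ]
far_seat [386.4 243. ] 0.88 [ 562.5 -127.3   69. ]
carrier [350.6 263.8] 0.74 [520.4 -59.5  10. ]
bar [352.8 261.7] 0.65 [523.6 -59.4  70. ]
bar [276.3 241.2] 0.58 [562.7  95.5  70. ]
gate_pivot [288.  261.3] 0.9 [522.2  70.5  88. ]
gate_post [246.9 270.5] 0.56 [502.7 146.8 125. ]
gate_post [350.1 244. ] 0.23 [556.3 -49.5 125. ]
meter [483.2 294.2] 0.83 [ 459.3 -346.9    0. ]
meter [263.5 166.9] 0.48 [727.5 130.7   0. ]
peak_grip [494.7 295.7] 0.64 [ 459.2 -345.7   75. ]
lamp [472.5 223.4] 0.57 [ 612.  -324.1    0. ]
```

View pics/scene0.png

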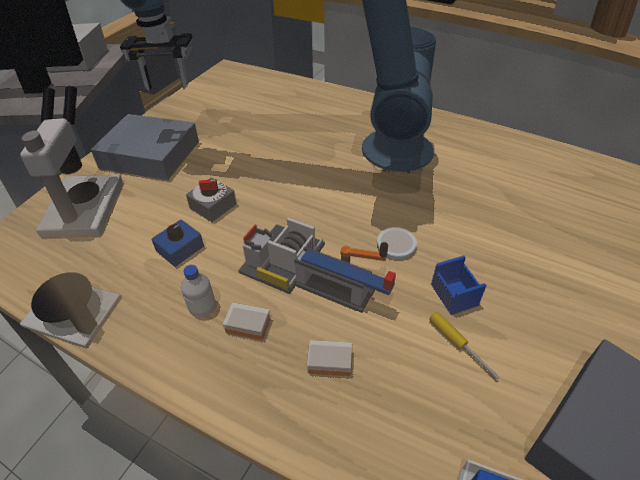

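View pics/top0.png

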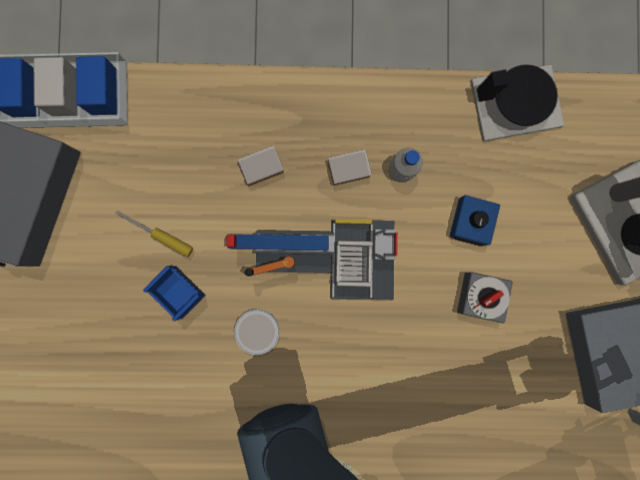

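```bash
python3 - <<'E'
from h import *
im=cv2.imread('pics/top0.png')
a=cv2.resize(im[205:315,220:410],None,fx=4,fy=4,interpolation=cv2.INTER_CUBIC)
b=cv2.resize(im[265:330,450:520],(420,390),interpolation=cv2.INTER_CUBIC)
cv2.imwrite('pics/a.png',a)
s=cv2.imread('pics/scene0.png');s=cv2.resize(s[170:225,180:250],(420,330),interpolation=cv2.INTER_CUBIC)
cv2.imwrite('pics/b.png',np.hstack([b[:330],s])[:, :800])
c=cap('top'); hsv=cv2.cvtColor(im,cv2.COLOR_BGR2HSV)
def blob(box,lo,hi,z,name):
    x0,y0,x1,y1=box;m=cv2.inRange(hsv[y0:y1,x0:x1],lo,hi)
    n,L,st,_=cv2.connectedComponentsWithStats(m);k=1+np.argmax(st[1:,4]);v,u=np.where(L==k)
    P=np.array([atz(c,(p+x0,q+y0),z)[:2] for p,q in zip(u,v)],np.float32)
    r=cv2.minAreaRect(P);print(name,len(u),np.round(P.mean(0),1),np.round(r[0],1),np.round(r[1],1),round(r[2],1))
blob((325,210,380,230),(20,120,80),(35,255,255),38,'yellow')
blob((385,225,405,260),(0,120,80),(8,255,255),89,'endstop')
blob((222,230,242,252),(0,120,80),(8,255,255),112,'lug')
blob((225,225,340,260),(100,120,50),(125,255,255),82,'bar')
blob((240,250,300,280),(8,120,80),(18,255,255),94,'gate')
blob((465,280,515,320),(0,120,80),(8,255,255),85,'grip')
E
```

```text
yellow 181 [609.4 -61.5] [609.3 -61.5] [ 8.4 75.3] 0.9
endstop 69 [ 560.3 -143.6] [ 560.7 -143.7] [45.9  4. ] 0.4
lug 101 [561.5 182.6] [561.2 182.2] [23.3 15.4] 1.3
bar 1289 [560.8  82.9] [560.6  84.2] [ 28.  181.4] 0.9
gate 342 [513.3  97.8] [514.2  99.7] [21.3 83.5] 12.8
grip 119 [ 455.8 -340.1] [ 454.8 -339. ] [12.6 42.5] 33.9
```

View pics/a.png

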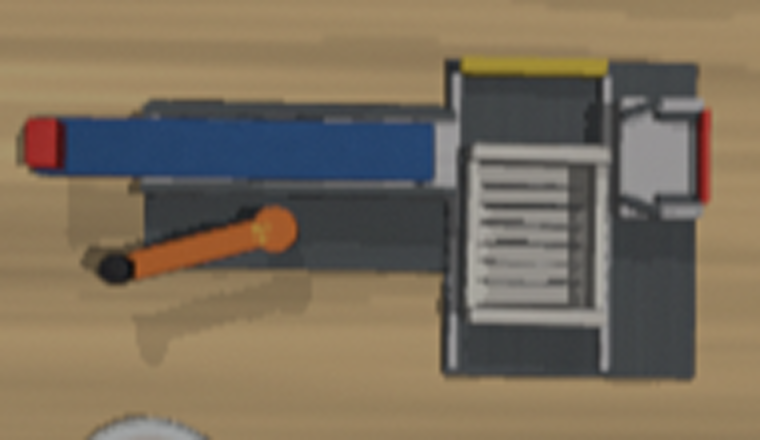

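View pics/b.png

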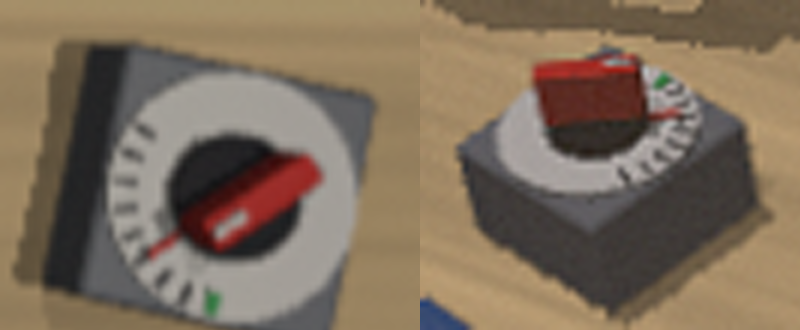

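```bash
python3 - <<'E'
from h import *
s=read_state(); print(s['clock'],s['ee_pos'],np.round(s['tcp_rot'],3).tolist())
def blobs(n,L):
    c=cap(n); hsv=cv2.cvtColor(c['color'],cv2.COLOR_RGB2HSV)
    for (x0,y0,x1,y1),lo,hi,z,name in L:
        m=cv2.inRange(hsv[y0:y1,x0:x1],lo,hi);k,Lb,st,_=cv2.connectedComponentsWithStats(m)
        k=1+np.argmax(st[1:,4]);v,u=np.where(Lb==k)
        P=np.array([atz(c,(p+x0,q+y0),z)[:2] for p,q in zip(u,v)],np.float32);r=cv2.minAreaRect(P)
        print(n,name,len(u),np.round(P.mean(0),1),np.round(r[0],1),np.round(r[1],1),round(r[2],1))
    return c
R0,R1=(0,120,60),(8,255,255)
c=blobs('scene',[((245,255,300,295),(20,120,60),(35,255,255),33,'yellow'),((240,220,262,248),R0,R1,89,'endstop'),
 ((378,265,400,295),R0,R1,100,'lug'),((290,240,390,300),(100,120,50),(125,255,255),81,'bar'),((335,240,390,265),(8,120,80),(18,255,255),90,'gate')])
# model corners of features projected, for check in scene
O=np.array([560.7,-61.7,0])
for nm,p in (('lug top c',(0,244,112)),('pivot top',(-40,132,94)),('endstop top',(0,-82,89)),('yellow top',(49,0,38))): print(nm,proj(c,O+p)[0].round(1))
cv2.imwrite('pics/s2.png',c['color'][...,::-1])
t=cap('top');hsv=cv2.cvtColor(t['color'],cv2.COLOR_RGB2HSV)
m=cv2.inRange(hsv[270:330,455:520],(0,0,170),(179,60,255));k,Lb,st,ce=cv2.connectedComponentsWithStats(m)
k=1+np.argmax(st[1:,4]);m=(Lb==k).astype(np.uint8);cn=cv2.findContours(m,0,2)[0];cn=max(cn,key=cv2.contourArea)
e=cv2.fitEllipse(cn);print('dial',e,atz(t,(e[0][0]+455,e[0][1]+270),53))
g=cv2.inRange(hsv[270:330,455:520],(40,80,40),(80,255,255));v,u=np.where(g>0);print('green',len(u),atz(t,(u.mean()+455,v.mean()+270),53))
for l in ('carrier',):
  for n in('top','scene'): print(l,look_for(l,n)[:1])
E
```

```text
1.15 [ 285.55595709 -583.91336072  216.44570001] [[0.898, 0.439, -0.0], [0.439, -0.898, 0.0], [-0.0, -0.0, -1.0]]
scene yellow 340 [615.5 -56.8] [615.4 -57.8] [26.7 87.2] 0.0
scene endstop 94 [ 566.5 -137.9] [ 565.5 -137.5] [50.3 15.3] 2.0
scene lug 159 [563.1 184.2] [563.  183.9] [46.6 18.3] 11.6
scene bar 838 [561.6  83.9] [561.2  84.6] [ 27.8 181.2] 0.4
scene gate 365 [513.7 101.4] [509.6 105.5] [32.3 94.2] 18.8
lug top c [389.1 274.8]
pivot top [345.4 248.9]
endstop top [249.3 230.4]
yellow top [271.5 273.5]Traceback (most recent call last):
  File "<stdin>", line 20, in <module>
    return _wrapfunc(a, 'argmax', axis=axis, out=out, **kwds)
    return bound(*args, **kwds)
ValueError: attempt to get argmax of an empty sequence
```

drive_tool(motion="1 198 -223 0 0 0 26.05; 1 198 -223 0 0 0 26.05; 1 198 -223 0 0 0 26.05; 1 198 -223 0 0 0 26.05; 1 198 -223 0 0 0 26.05; 1 198 -223 0 0 0 26.05; 1 198 -223 0 0 0 26.05; 1 198 -223 0 0 0 26.05", newtons=20)

```text
clock: 1.92
ee_pos: [366.3, -291.8, 216.2]
tcp_rot: [[1.0, 0.005, 0.0], [0.005, -1.0, 0.001], [0.0, -0.001, -1.0]]
wrist_force: [-0.0, 0.1, 0.8]
grip_width: 44.2
grip_force: 0.0
```

```bash
python3 - <<'E'
from h import *
s=read_state(); print(s['clock'],s['ee_pos'],np.round(s['tcp_rot'],3).tolist(),s['wrist_force'])
im=cv2.imread('pics/top0.png');t=cap('top');hsv=cv2.cvtColor(im,cv2.COLOR_BGR2HSV)
x0,y0=455,270;H=hsv[270:330,455:520]
g=cv2.inRange(H,(40,80,40),(80,255,255));v,u=np.where(g>0);print('green',len(u),atz(t,(u.mean()+x0,v.mean()+y0),53))
for th in(110,130,150):
  m=cv2.inRange(H,(0,0,th),(179,50,255));m=cv2.morphologyEx(m,cv2.MORPH_OPEN,np.ones((2,2),np.uint8))
  n,Lb,st,_=cv2.connectedComponentsWithStats(m)
  if n<2: continue
  k=1+np.argmax(st[1:,4]);cn=max(cv2.findContours((Lb==k).astype(np.uint8),0,2)[0],key=cv2.contourArea)
  e=cv2.fitEllipse(cv2.convexHull(cn));print(th,np.round(e[1],1),atz(t,(e[0][0]+x0,e[0][1]+y0),53).round(1))
E
```

```text
1.9167 [ 366.31130199 -291.83864535  216.24673433] [[1.0, 0.005, 0.0], [0.005, -1.0, 0.001], [0.0, -0.001, -1.0]] [-0.02457238  0.10831593  0.82370252]
green 4 [ 418.24934884 -332.6478539    53.        ]
110 [41.5 42.9] [ 453.  -342.5   53. ]
130 [40.8 41.6] [ 452.9 -342.3   53. ]
150 [39.1 40.8] [ 453.1 -342.8   53. ]
```

drive_tool(motion="1 64 -230 0 0 0 0; 1 64 -230 0 0 0 0; 1 64 -230 0 0 0 0; 1 64 -230 0 0 0 0; 1 64 -230 0 0 0 0; 1 64 -230 0 0 0 0; 1 64 -230 40 0 0 0; 1 64 -230 80 0 0 0")

```text
clock: 2.63
ee_pos: [432.6, -67.1, 138.4]
tcp_rot: [[1.0, 0.003, 0.008], [0.003, -1.0, -0.004], [0.008, 0.004, -1.0]]
wrist_force: [0.6, -0.3, -1.2]
grip_width: 0.7
grip_force: 0.0
```

drive_tool(motion="1 0 0 40 0 0 0; 1 0 0 75 0 0 0; 1 0 0 95 0 0 0; 1 0 0 95 0 0 0; 1 0 0 95 0 0 0")

```text
clock: 3.05
ee_pos: [429.2, -67.3, 41.1]
tcp_rot: [[1.0, -0.001, -0.002], [-0.001, -1.0, 0.001], [-0.002, -0.001, -1.0]]
wrist_force: [-0.9, 0.0, 0.4]
grip_width: 0.5
grip_force: 0.0
```

drive_tool(motion="1 12 -5.5 0 0 0 0; 1 18 -5.5 0 0 0 0; 1 23 -5.5 0 0 0 0; 1 28 -5.5 0 0 0 0; 1 33 -5.5 0 0 0 0; 1 38 -5.5 0 0 0 0; 1 43 -5.5 0 0 0 0; 1 48 -5.5 0 0 0 0")

```text
clock: 3.72
ee_pos: [477.4, -61.1, 41.4]
tcp_rot: [[1.0, 0.0, -0.001], [0.0, -1.0, 0.0], [-0.001, -0.0, -1.0]]
wrist_force: [-3.2, -0.1, 2.0]
grip_width: 0.2
grip_force: 1.3
```

drive_tool(motion="1 4 0 0 0 0 0; 1 8 0 0 0 0 0; 1 12 0 0 0 0 0; 1 16 0 0 0 0 0; 1 19 0 0 0 0 0; 1 22 0 0 0 0 0; 1 22 0 0 0 0 0")

```text
clock: 4.3
ee_pos: [500.2, -61.2, 41.5]
tcp_rot: [[1.0, 0.0, 0.001], [0.0, -1.0, -0.0], [0.001, 0.0, -1.0]]
wrist_force: [-0.4, -1.1, -0.1]
grip_width: 0.5
grip_force: 0.0
```

drive_tool(motion="1 2 0 0 0 0 0; 1 4 0 0 0 0 0; 1 5.5 0 0 0 0 0; 1 7 0 0 0 0 0; 1 7 0 0 0 0 0; 1 7 0 0 0 0 0")

```text
clock: 4.8
ee_pos: [506.8, -61.1, 41.5]
tcp_rot: [[1.0, 0.0, 0.001], [0.0, -1.0, -0.0], [0.001, 0.0, -1.0]]
wrist_force: [-0.3, -0.5, 0.5]
grip_width: 0.7
grip_force: 0.0
```

drive_tool(motion="1 1.5 0 0 0 0 0; 1 3 0 0 0 0 0; 1 4 0 0 0 0 0; 1 5 0 0 0 0 0; 1 5 0 0 0 0 0")

```text
clock: 5.22
ee_pos: [506.5, -60.9, 41.3]
tcp_rot: [[1.0, 0.002, -0.014], [0.002, -1.0, 0.001], [-0.014, -0.001, -1.0]]
wrist_force: [-23.6, -1.5, 20.3]
grip_width: 0.4
grip_force: 11.9
```

```bash
python3 - <<'E'
from h import *
s=cap('scene')['color'][...,::-1];t=cap('top')['color'][...,::-1]
a=cv2.resize(s[195:305,230:360],(520,440),interpolation=2);b=cv2.resize(t[200:310,325:395],(280,440),interpolation=2)
cv2.imwrite('pics/c.png',np.hstack([a,b]))
E
```

```text
(no output)
```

View pics/c.png

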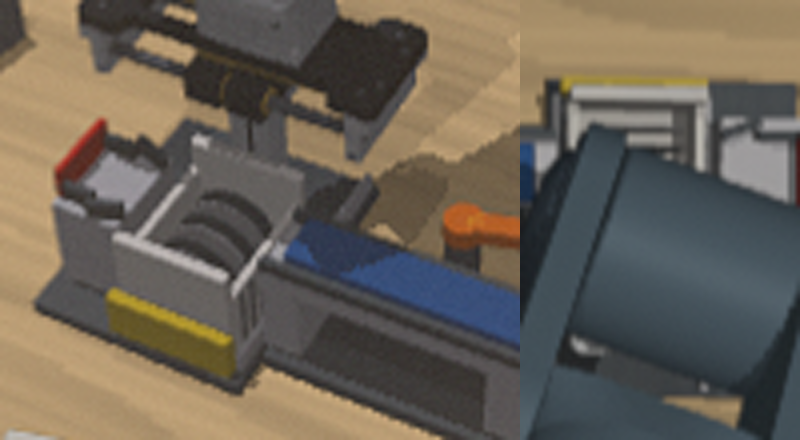

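drive_tool(motion="1 -10 0 0 0 0 0; 1 -40 0 0 0 0 0; 1 -40 0 -40 0 0 0; 1 -40 0 -80 0 0 0; 1 -40 0 -120 0 0 0; 0 -40 0 -160 0 0 0; 0 -40 -20 -180 0 0 0; 0 -40 -50 -180 0 0 0")

```text
clock: 5.98
ee_pos: [475.1, -12.8, 228.3]
tcp_rot: [[1.0, -0.004, 0.013], [-0.003, -1.0, -0.004], [0.013, 0.004, -1.0]]
wrist_force: [1.4, -0.2, -0.2]
grip_width: 17.0
grip_force: 0.0
```

drive_tool(motion="0 20 -37 0 0 0 0; 0 40 -74 0 0 0 0; 0 60 -111 0 0 0 0; 0 80 -148 0 0 0 0; 0 90 -185 0 0 0 0; 0 90 -195 0 0 0 0; 0 90 -195 0 0 0 0; 0 90 -195 0 0 0 0")

```text
clock: 6.65
ee_pos: [561.1, 183.9, 221.2]
tcp_rot: [[1.0, 0.001, -0.0], [0.001, -1.0, -0.0], [-0.0, 0.0, -1.0]]
wrist_force: [-1.1, 0.7, -0.5]
grip_width: 46.7
grip_force: 0.0
```

drive_tool(motion="0 0 0 40 0 0 0; 0 0 0 80 0 0 0; 0 0 0 110 0 0 0; 0 0 0 124 0 0 0; 0 0 0 124 0 0 0; 0 0 0 124 0 0 0")

```text
clock: 7.15
ee_pos: [561.2, 182.3, 97.5]
tcp_rot: [[1.0, -0.002, -0.001], [-0.002, -1.0, -0.0], [-0.001, 0.0, -1.0]]
wrist_force: [0.1, 0.8, 0.8]
grip_width: 47.1
grip_force: 0.0
```

drive_tool(motion="1 0 0 0 0 0 0; 1 0 0 0 0 0 0; 1 0 0 0 0 0 0; 1 0 0 0 0 0 0; 1 0 0 0 0 0 0; 1 0 0 0 0 0 0", newtons=30)

```text
clock: 7.65
ee_pos: [561.7, 183.9, 98.2]
tcp_rot: [[1.0, 0.0, 0.001], [0.0, -1.0, -0.0], [0.001, 0.0, -1.0]]
wrist_force: [-0.7, -0.9, 1.9]
grip_width: 15.7
grip_force: 30.0
```

```bash
python3 - <<'E'
from h import *
s=read_state();print(s['ee_pos'],s['wrist_force'])
a=cap('scene')['color'][...,::-1]
cv2.imwrite('pics/d.png',cv2.resize(a[200:310,300:440],(700,550),interpolation=2))
E
```

```text
[561.73194681 183.90264074  98.16499788] [-0.69237486 -0.92042698  1.9377322 ]
```

View pics/d.png

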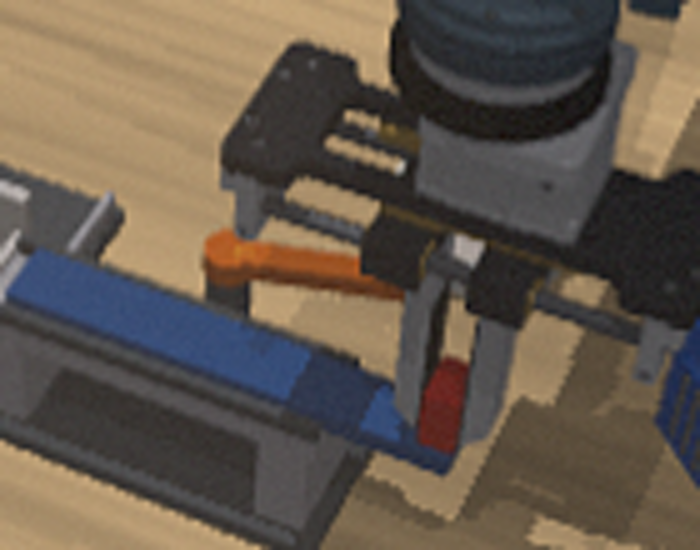

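drive_tool(motion="1 0 8 0 0 0 0; 1 0 18 0 0 0 0; 1 0 28 0 0 0 0; 1 0 38 0 0 0 0; 1 0 48 0 0 0 0; 1 0 56 0 0 0 0; 1 0 62 0 0 0 0; 1 0 68 0 0 0 0")

```text
clock: 8.37
ee_pos: [561.9, 115.0, 98.2]
tcp_rot: [[1.0, -0.001, 0.001], [-0.001, -1.0, 0.001], [0.001, -0.001, -1.0]]
wrist_force: [0.4, 5.3, 5.4]
grip_width: 15.8
grip_force: 30.0
```

drive_tool(motion="1 0 6 0 0 0 0; 1 0 12 0 0 0 0; 1 0 18 0 0 0 0; 1 0 24 0 0 0 0; 1 0 30 0 0 0 0; 1 0 36 0 0 0 0; 1 0 42 0 0 0 0; 1 0 42 0 0 0 0")

```text
clock: 9.03
ee_pos: [561.9, 72.3, 98.2]
tcp_rot: [[1.0, -0.001, 0.001], [-0.001, -1.0, -0.0], [0.001, 0.0, -1.0]]
wrist_force: [0.3, 1.1, 5.6]
grip_width: 15.6
grip_force: 30.0
```

drive_tool(motion="1 0 5 0 0 0 0; 1 0 10 0 0 0 0; 1 0 14 0 0 0 0; 1 0 17 0 0 0 0; 1 0 19 0 0 0 0; 1 0 21 0 0 0 0; 1 0 21 0 0 0 0")

```text
clock: 9.62
ee_pos: [561.8, 52.0, 98.2]
tcp_rot: [[1.0, -0.001, 0.001], [-0.001, -1.0, 0.001], [0.001, -0.001, -1.0]]
wrist_force: [0.1, 4.2, 5.7]
grip_width: 15.6
grip_force: 30.0
```

drive_tool(motion="1 0 1.5 0 0 0 0; 1 0 3 0 0 0 0; 1 0 4 0 0 0 0; 1 0 5 0 0 0 0; 1 0 5 0 0 0 0")

```text
clock: 10.03
ee_pos: [561.7, 50.4, 98.2]
tcp_rot: [[1.0, -0.001, 0.002], [-0.001, -1.0, 0.007], [0.002, -0.007, -1.0]]
wrist_force: [0.1, 17.1, 6.7]
grip_width: 15.4
grip_force: 30.1
```

drive_tool(motion="0 0 0 0 0 0 0; 0 0 0 0 0 0 0; 0 0 0 0 0 0 0; 0 0 0 0 0 0 0; 0 0 -4 0 0 0 0; 0 0 -4 -30 0 0 0; 0 0 -4 -70 0 0 0; 0 0 -4 -110 0 0 0")

```text
clock: 10.7
ee_pos: [560.0, 51.8, 207.1]
tcp_rot: [[1.0, -0.0, -0.004], [-0.0, -1.0, 0.0], [-0.004, -0.0, -1.0]]
wrist_force: [1.0, 0.2, 0.0]
grip_width: 47.1
grip_force: 0.0
```

drive_tool(motion="0 -20 -30 0 0 0 0; 0 -40 -60 0 0 0 0; 0 -60 -95 0 0 0 0; 0 -60 -95 0 0 0 0; 0 -60 -95 0 0 0 0")

```text
clock: 11.12
ee_pos: [500.5, 147.9, 207.3]
tcp_rot: [[1.0, 0.003, -0.0], [0.003, -1.0, -0.0], [-0.0, 0.0, -1.0]]
wrist_force: [0.4, -0.1, -0.5]
grip_width: 47.0
grip_force: 0.0
```

```bash
python3 - <<'E'
from h import *
print(read_state()['ee_pos'])
for n,z in(('scene',0),('top',0)):
    c=cap(n)
    for l,z in(('gate_post',125),('gate_pivot',88),('bar',69.5),('carrier',10)):
        for r in spot_point(l,n)[:1]: print(n,l,np.round(r['xy'],1),round(r['conf'],2),np.round(atz(c,r['xy'],z),1))
    if n=='scene': a=c['color'][...,::-1]
    hsv=cv2.cvtColor(c['color'],cv2.COLOR_RGB2HSV)
    if n=='top':
        m=cv2.inRange(c['color'][255:285,236:262],(0,0,0),(50,50,50)); v,u=np.where(m>0); print('post px',len(u),atz(c,(u.mean()+236,v.mean()+255),125))
cv2.imwrite('pics/e.png',cv2.resize(a[210:310,235:400],(800,485),interpolation=2))
E
```

```text
[500.50434044 147.92189659 207.25783444]
scene gate_post [382.4 247.1] 0.66 [509.5 146.2 125. ]
scene gate_pivot [345.7 249.2] 0.75 [515.9  69.   88. ]
scene bar [288.3 251.6] 0.73 [561.9 -45.2  69.5]
scene carrier [246.6 323. ] 0.65 [727.6 -52.8  10. ]
top gate_pivot [287.4 257.1] 0.57 [530.5  71.8  88. ]
top bar [344.  243.3] 0.9 [560.6 -41.2  69.5]
top carrier [352.2 241.3] 0.83 [568.5 -62.4  10. ]
post px 18 [504.90168522 133.70509608 125.        ]
```

View pics/e.png

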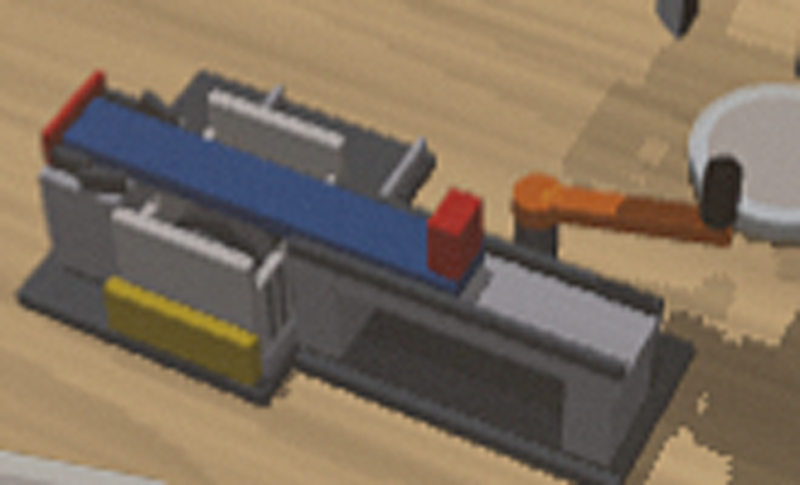

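drive_tool(motion="0 0.5 2 40 0 0 0; 0 0.5 2 75 0 0 0; 0 0.5 2 96 0 0 0; 0 0.5 2 96 0 0 0; 0 0.5 2 96 0 0 0; 1 0.5 2 96 0 0 0; 1 0.5 2 96 0 0 0; 1 0.5 2 96 0 0 0", newtons=20)

```text
clock: 12.28
ee_pos: [503.1, 145.0, 113.3]
tcp_rot: [[1.0, 0.0, 0.003], [0.0, -1.0, 0.0], [0.003, -0.0, -1.0]]
wrist_force: [-0.1, 0.4, 0.3]
grip_width: 30.3
grip_force: 0.0
```

drive_tool(motion="1 0 0 0 0 0 0; 1 0 0 0 0 0 0; 1 0 0 0 0 0 0")

```text
clock: 12.53
ee_pos: [502.2, 145.3, 112.2]
tcp_rot: [[1.0, 0.0, 0.001], [0.0, -1.0, 0.001], [0.001, -0.001, -1.0]]
wrist_force: [-0.6, 1.6, 2.3]
grip_width: 16.0
grip_force: 20.0
```

drive_tool(motion="1 8 -1.6 0 0 0 0; 1 16.1 -2.3 0 0 0 0; 1 24.3 -2.1 0 0 0 0; 1 32.4 -1.1 0 0 0 0; 1 40.4 0.7 0 0 0 0; 1 48.1 3.4 0 0 0 0; 1 55.5 6.8 0 0 0 0; 1 62.5 11 0 0 0 0")

```text
clock: 13.2
ee_pos: [566.9, 139.0, 112.5]
tcp_rot: [[1.0, -0.002, 0.007], [-0.002, -1.0, 0.012], [0.007, -0.012, -1.0]]
wrist_force: [7.3, 20.5, -2.8]
grip_width: 14.8
grip_force: 20.4
```

drive_tool(motion="1 6.5 4.9 0 0 0 0; 1 12.5 10.5 0 0 0 0; 1 17.8 16.6 0 0 0 0; 1 22.5 23.3 0 0 0 0; 1 26.5 30.5 0 0 0 0; 1 29.7 38 0 0 0 0; 1 32.1 45.8 0 0 0 0; 1 33.6 53.8 0 0 0 0")

```text
clock: 13.87
ee_pos: [611.4, 83.0, 114.2]
tcp_rot: [[0.999, -0.003, 0.038], [-0.003, -1.0, 0.007], [0.038, -0.007, -0.999]]
wrist_force: [46.2, 12.6, -26.8]
grip_width: 8.6
grip_force: 30.2
```

drive_tool(motion="-0.2 0 0 0 0 0 0; -0.2 0 0 0 0 0 0; -0.2 0 0 0 0 0 0; -0.2 0 0 0 0 0 0; -0.2 0 0 -40 0 0 0; -0.2 0 -40 -80 0 0 0; -0.2 0 -80 -80 0 0 0; -0.2 0 -120 -80 0 0 0")

```text
clock: 14.53
ee_pos: [599.6, 192.6, 194.9]
tcp_rot: [[1.0, -0.002, 0.006], [-0.002, -1.0, 0.0], [0.006, -0.0, -1.0]]
wrist_force: [1.8, -0.4, 0.2]
grip_width: 55.7
grip_force: 0.0
```

```bash
python3 - <<'E'
from h import *
s=read_state();print(s['clock'],s['ee_pos'],s['wrist_force'])
c=cap('scene');a=c['color'][...,::-1]
for l,z in(('gate_post',125),('gate_pivot',88)):
    for r in spot_point(l,'scene')[:2]: print(l,np.round(r['xy'],1),round(r['conf'],2),np.round(atz(c,r['xy'],z),1))
for th in range(0,80,10):
    t=np.radians(th); print(th,proj(c,(520.8+78*np.cos(t),70.5+78*np.sin(t),125))[0].round(1))
cv2.imwrite('pics/f.png',cv2.resize(a[210:310,235:400],(800,485),interpolation=2))
E
```

```text
14.5333 [599.5667294  192.62201417 194.93754585] [ 1.75970122 -0.3656336   0.17777692]
gate_post [334.2 268.4] 0.57 [603.9  84.5 125. ]
gate_post [178.1 250.5] 0.22 [ 703.8 -218.   125. ]
gate_pivot [343.7 250. ] 0.62 [519.9  66.2  88. ]
0 [328.9 264.2]
10 [335.4 266.1]
20 [342.3 267.2]
30 [349.4 267.3]
40 [356.3 266.6]
50 [362.9 264.9]
60 [368.8 262.4]
70 [374.  259.2]
```

View pics/f.png

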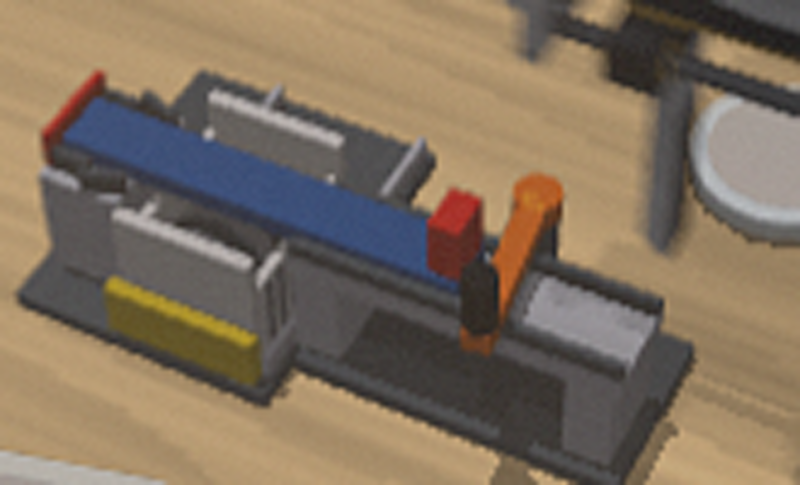

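drive_tool(motion="1 -3 0 40 0 0 0; 1 -3 0 84 0 0 0; 1 -3 0 84 0 0 0; 1 -3 0 84 0 0 0; 1 -3 20 84 0 0 0; 1 -3 45 84 0 0 0; 1 -3 60 84 0 0 0; 1 -3 65 84 0 0 0")

```text
clock: 15.35
ee_pos: [596.6, 124.7, 109.7]
tcp_rot: [[1.0, -0.003, 0.004], [-0.003, -1.0, -0.0], [0.004, 0.0, -1.0]]
wrist_force: [0.2, 0.1, 1.0]
grip_width: 6.4
grip_force: 0.0
```

drive_tool(motion="1 0 5 0 0 0 0; 1 0 10 0 0 0 0; 1 0 15 0 0 0 0; 1 0 20 0 0 0 0; 1 0 24 0 0 0 0; 1 0 27 0 0 0 0; 1 0 29 0 0 0 0; 1 0 29 0 0 0 0")

```text
clock: 16.02
ee_pos: [595.1, 97.8, 107.1]
tcp_rot: [[1.0, -0.0, 0.0], [-0.0, -1.0, 0.0], [0.0, -0.0, -1.0]]
wrist_force: [0.7, 0.2, 0.0]
grip_width: 0.5
grip_force: 0.0
```

drive_tool(motion="1 0 1 -3 0 0 0; 1 0 3 -3 0 0 0; 1 0 5 -3 0 0 0; 1 0 7 -3 0 0 0; 1 0 8 -3 0 0 0; 1 0 9 -3 0 0 0; 1 0 9 -3 0 0 0; 1 0 9 -3 0 0 0")

```text
clock: 16.68
ee_pos: [595.3, 90.6, 110.4]
tcp_rot: [[1.0, -0.0, 0.001], [-0.0, -1.0, 0.003], [0.001, -0.003, -1.0]]
wrist_force: [1.0, 8.0, -0.1]
grip_width: 0.8
grip_force: 3.5
```

drive_tool(motion="1 0 1 0 0 0 0; 1 0 2 0 0 0 0; 1 0 3 0 0 0 0; 1 0 4 0 0 0 0; 1 0 4 0 0 0 0; 1 0 4 0 0 0 0")

```text
clock: 17.18
ee_pos: [595.3, 90.1, 110.5]
tcp_rot: [[1.0, -0.0, 0.002], [-0.0, -1.0, 0.01], [0.002, -0.01, -1.0]]
wrist_force: [2.3, 19.4, 0.6]
grip_width: 0.5
grip_force: 9.5
```

drive_tool(motion="1 0 -10 0 0 0 0; 1 0 -30 0 0 0 0; 1 0 -30 -40 0 0 0; 1 0 -30 -80 0 0 0; 1 0 -30 -115 0 0 0; 1 -10 0 -120 0 0 0; 0.5 -20 40 -120 0 0 0; 0 -30 80 -120 0 0 0")

```text
clock: 17.85
ee_pos: [564.9, 4.0, 231.5]
tcp_rot: [[1.0, 0.003, 0.002], [0.003, -1.0, -0.002], [0.002, 0.002, -1.0]]
wrist_force: [0.0, -0.4, -0.8]
grip_width: 10.6
grip_force: 0.0
```

drive_tool(motion="0 -14 39 0 0 0 7; 0 -28 78 0 0 0 14; 0 -42 117 0 0 0 21; 0 -56 156 0 0 0 28; 0 -70 195 0 0 0 35; 0 -84 234 0 0 0 42; 0 -98 273 0 0 0 49; 0 -110 300 0 0 0 56")

```text
clock: 18.52
ee_pos: [453.3, -298.1, 230.2]
tcp_rot: [[0.553, -0.834, -0.001], [-0.834, -0.553, -0.001], [0.001, 0.001, -1.0]]
wrist_force: [0.8, -0.9, 0.1]
grip_width: 46.7
grip_force: 0.0
```

```bash
python3 - <<'E'
from h import *
s=read_state();print(s['clock'],s['ee_pos'],np.round(s['tcp_rot'],3).tolist(),np.round(s['joint_pos'],1))
c=cap('scene');a=c['color'][...,::-1]
for l,z in(('peak_grip',75),('meter',0)):
  for n in('scene','top'):
    c2=cap(n)
    for r in spot_point(l,n)[:2]: print(n,l,np.round(r['xy'],1),round(r['conf'],2),np.round(atz(c2,r['xy'],z),1))
for th in (0,4,8):
    t=np.radians(th); print(th,proj(c,(520.8+78*np.cos(t),70.5+78*np.sin(t),125))[0].round(1))
hsv=cv2.cvtColor(c['color'],cv2.COLOR_RGB2HSV)
m=cv2.inRange(hsv[170:225,180:250],(0,150,140),(8,255,255));v,u=np.where(m>0)
P=np.array([atz(c,(p+180,q+170),85)[:2] for p,q in zip(u,v)],np.float32);print('griptop scene',len(u),P.mean(0),cv2.minAreaRect(P))
b=np.vstack([cv2.resize(a[215:305,300:400],(600,300)),cv2.resize(a[170:225,150:260],(600,300),interpolation=2)])
cv2.imwrite('pics/g.png',b)
E
```

```text
18.5167 [ 453.33537822 -298.12353641  230.23559107] [[0.553, -0.834, -0.001], [-0.834, -0.553, -0.001], [0.001, 0.001, -1.0]] [-4.530e+01 -1.100e+00  1.043e+02 -1.000e-01  7.680e+01  1.012e+02]
scene peak_grip [210.1 184.7] 0.54 [ 456.4 -331.6   75. ]
top peak_grip [494.4 296.7] 0.64 [ 457.2 -345.1   75. ]
scene meter [207.8 206.4] 0.84 [ 462.5 -350.6    0. ]
scene meter [461.1 346.4] 0.7 [577.6 356.7   0. ]
top meter [485.6 292.2] 0.96 [ 463.7 -352.1    0. ]
top meter [159.4 229.5] 0.49 [588.1 350.    0. ]
0 [328.9 264.2]
4 [331.4 265. ]
8 [334.1 265.8]
griptop scene 38 [ 458.50137 -341.03955] ((456.76934814453125, -338.7942199707031), (10.404098510742188, 40.394798278808594), 32.352821350097656)
```

View pics/g.png

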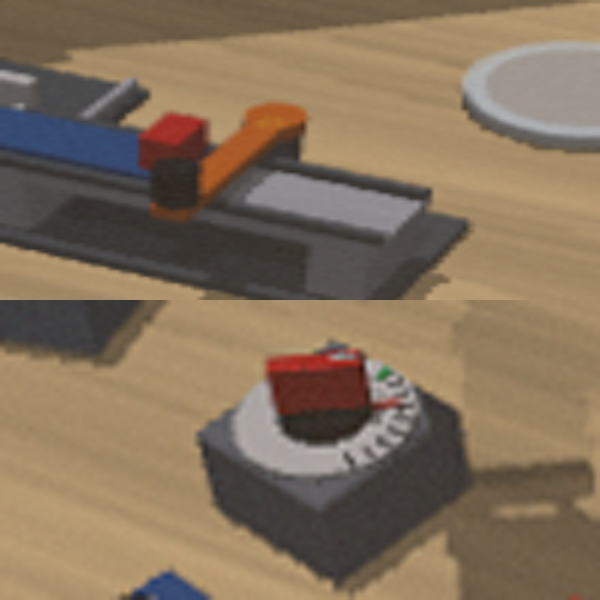

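drive_tool(motion="0 37 22.6 0 0 0 0; 0 37 22.6 20 0 0 0; 0 37 22.6 55 0 0 0; 0 37 22.6 90 0 0 0; 0 37 22.6 125 0 0 0; 0 37 22.6 148 0 0 0; 0 37 22.6 156 0 0 0; 0 37 22.6 156 0 0 0")

```text
clock: 19.63
ee_pos: [456.5, -336.7, 72.4]
tcp_rot: [[0.56, -0.828, -0.003], [-0.828, -0.56, 0.003], [-0.004, 0.001, -1.0]]
wrist_force: [0.2, -0.6, 0.9]
grip_width: 46.8
grip_force: 0.0
```

drive_tool(motion="1 0 0 0 0 0 0; 1 0 0 0 0 0 0; 1 0 0 0 0 0 0; 1 0 0 0 0 0 0; 1 0 0 0 0 0 0; 1 0 0 0 0 0 0", newtons=15)

```text
clock: 20.13
ee_pos: [455.7, -340.0, 75.2]
tcp_rot: [[0.561, -0.828, -0.004], [-0.828, -0.561, -0.004], [0.001, 0.005, -1.0]]
wrist_force: [-5.0, -1.5, 4.4]
grip_width: 11.6
grip_force: 15.0
```

drive_tool(motion="1 0 0.5 0 0 0 -4; 1 0 1 0 0 0 -9; 1 0 1.5 0 0 0 -14; 1 0 1.5 0 0 0 -19; 1 0 1.5 0 0 0 -24; 1 0 1.5 0 0 0 -29; 1 0 1.5 0 0 0 -34; 1 0 1.5 0 0 0 -38")

```text
clock: 20.8
ee_pos: [455.5, -340.2, 75.2]
tcp_rot: [[0.952, -0.305, -0.001], [-0.305, -0.952, -0.002], [-0.0, 0.002, -1.0]]
wrist_force: [-4.0, -1.6, 3.6]
grip_width: 12.1
grip_force: 15.0
```

```bash
python3 -c "
from h import *
s=read_state();print(s['moment'],s['wrist_force'],s['ee_pos'],np.degrees(np.arctan2(s['tcp_rot'][1][1],s['tcp_rot'][0][1])))"
```

```text
[-0.13231865  0.64869532  0.03056525] [-4.01274678 -1.61739904  3.62009635] [ 455.48325519 -340.19834112   75.17081331] -107.75536171397005
```

drive_tool(motion="1 0 0 0 0 0 -2; 1 0 0 0 0 0 -4; 1 0 0 0 0 0 -6; 1 0 0 0 0 0 -8; 1 0 0 0 0 0 -9; 1 0 0 0 0 0 -9")

```text
clock: 21.3
ee_pos: [455.6, -340.2, 75.1]
tcp_rot: [[0.988, -0.157, -0.0], [-0.157, -0.988, -0.002], [0.0, 0.002, -1.0]]
wrist_force: [-4.9, -1.7, 5.6]
grip_width: 12.3
grip_force: 15.3
```

```bash
python3 -c "
from h import *
s=read_state();print(s['moment'],s['wrist_force'],s['ee_pos'],np.degrees(np.arctan2(s['tcp_rot'][1][1],s['tcp_rot'][0][1])))"
```

```text
[-0.32751793  0.89196365 -0.28431468] [-4.94041999 -1.73291191  5.60785016] [ 455.59247121 -340.22640949   75.14382208] -99.01652010595889
```

drive_tool(motion="0 0 0 0 0 0 0; 0 0 0 0 0 0 0; 0 0 0 0 0 0 0; 0 0 0 0 0 0 0; 0 0 0 -30 0 0 0; 0 0 0 -70 0 0 0; 0 0 0 -110 0 0 0; 0 0 0 -150 0 0 0")

```text
clock: 21.97
ee_pos: [455.5, -338.5, 225.2]
tcp_rot: [[0.988, -0.156, -0.001], [-0.156, -0.988, 0.001], [-0.001, -0.001, -1.0]]
wrist_force: [1.1, -0.5, -1.5]
grip_width: 47.1
grip_force: 0.0
```

drive_tool(motion="0 -40 30 0 0 0 0; 0 -60 60 0 0 0 0; 0 -80 100 0 0 0 0; 0 -80 140 0 0 0 0; 0 -80 160 0 0 0 0; 0 -80 160 0 0 0 0; 0 -80 160 0 0 0 0")

```text
clock: 22.55
ee_pos: [351.3, -485.1, 223.5]
tcp_rot: [[0.987, -0.158, -0.0], [-0.158, -0.987, 0.001], [-0.0, -0.001, -1.0]]
wrist_force: [0.0, -0.3, -0.4]
grip_width: 46.9
grip_force: 0.0
```

```bash
python3 - <<'E'
from h import *
s=read_state();print(s['clock'],s['ee_pos'],s['wrist_force'])
a=cap('scene')['color'][...,::-1];t=cap('top')['color'][...,::-1]
b=np.vstack([np.hstack([cv2.resize(t[265:330,450:520],(320,300),interpolation=2),cv2.resize(a[170:225,170:250],(440,300),interpolation=2)]),
 np.hstack([cv2.resize(t[205:305,220:410],(420,300),interpolation=2),cv2.resize(a[200:310,230:400],(340,300),interpolation=2)])])
cv2.imwrite('pics/i.png',b)
E
```

```text
22.55 [ 351.34619389 -485.09694346  223.49059483] [ 0.02350214 -0.30080416 -0.40448363]
```

View pics/i.png

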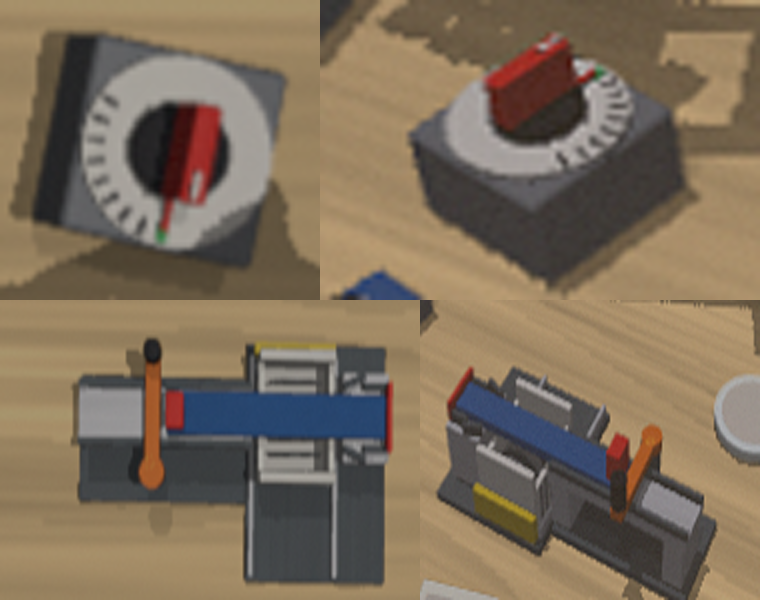

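The pointer sits on the green mark (at (163,235) in the crop). The gate is straight across the channel behind the lug, the bar touches the red end stop, and the carrier is against the yellow back stop.

```bash
python3 -c "
from workcell import hand_in;print(hand_in())"
```

```text
the job is handed in; nothing more can be done
None
```

The job is handed in at about 23 s: the last pictures show the carrier home, the bar against the red end stop, the gate shut and the meter's pointer on the green mark; I did no final check of the lamp knob or bystanders.

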